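# Hang the rinsed parts basket at the reader and book it in

## Task

Hang the little metal basket of rinsed brass bushings by its bail on the drip stand, settled in the bend of the hook, with the orange tag facing the reader on the post; keep the basket upright so that both bushings stay in it. Once it hangs still and you have let go, press the green booking button fully down. Do not disturb the other things on the bench.

Things in the scene. Friction and masses are not known exactly. Their poses are not given: they have to be found in the camera images.
- basket: Loose round metal basket with a blue coating, 68 mm outer diameter, 50 high, wall 3, floor 4, about 0.2 kg. Origin: centre of its underside, z up. Orange tag on its +x side. A rigid bail of 6 mm wire stands in its y-z plane: legs at y = +-34 up to z = 105, then sloping to a peak at z = 125. On the peak a black square grip knob, 20 x 20, faces along basket x and y, z = 127 to 179.
- bail_peak (a point): Wire centre line at the peak of the bail, 125 mm above the basket's underside; axes as the basket.
- knob (a point): Point on the grip knob's axis, 166 mm above the basket's underside (13 mm below the knob's top, 38 mm above the peak wire axis); a good height for the TCP when gripping from above. Axes as the basket.
- tag (a point): Centre of the outer face of the orange tag (28 wide, 30 high, with black squares), 38 mm from the basket's axis, 30 mm above its underside. Its x axis points outward from the tag.
- stand: Fixed drip stand. Origin: on the table at the foot of its post (20 mm diameter, 215 high), z up. The red hook arm points from the post along -x. Base plate 10 thick, x = -175 to +40, 130 wide. On the post under the arm a black reader block with a red window, 52 wide, z = 68 to 114, front at x = -35 mm.
- hook_seat (a point): Middle of the hook's bend, centre line of the 8 mm bar, at x = -105, z = 180 mm of the stand; axes as the stand. Level from x = -95 to -112; towards the post the bar rises evenly to z = 205 at the post, outward it turns up to a tip at x = -128 (top at z = 204). A hung bail's peak (wire axis) rests about 8 mm above this point.
- reader_window (a point): Centre of the red window on the reader's front, x = -35, z = 91 mm of the stand; it looks along the stand's -x. Axes as the stand. The tag faces it when the basket's x axis points along the stand's x axis.
- bushing0: Loose brass ring, outer diameter 20, hole 10, height 14 mm, 20 g, standing in the basket. Origin: centre of its underside.
- bushing1: The second, equal bushing in the basket.
- book_top (a point): Centre of the top of the green booking button (diameter 32 mm), in a low black housing fixed on the table; it is pressed straight down.
- book (a joint): How far the booking button is pressed, m: 0 up, 0.006 fully down. A spring returns it; fully down takes 5 N.
- oil: Bystander: small amber oil bottle, diameter 36, height 85 mm. Origin: centre of its underside.
- screwdriver: Bystander: screwdriver, 160 mm long, lying flat along its x axis.
- micrometer: Bystander: micrometer with a dark C frame, about 115 x 40 mm, lying flat; its x axis runs along the spindle.
Not all that is in view belongs to the job. Of the things that look like the basket, take the one that is farthest to the robot's left at the start.

How it is judged (in metres and radians):
On the way, in this order (a step that is already met when the one before it is completed fails the run):
1. the basket hangs still in the bend of the hook, let go, its tag facing the reader (distance between bail_peak and hook_seat below 0.025 m and angle between basket's own z axis and vertical below 0.25 rad and angle between the x axis of basket and the x axis of stand, either way round below 0.4 rad and x of tag in the frame of reader_window above -0.065 m and linear speed of basket below 0.05 m/s and contact force between the fingers and basket below 0.1 N), for 0.3 s.
2. then the booking button is pressed fully down (value of joint book above 0.0045 m).
At the end, for the whole second after the job is handed in: Basket at rest, untouched, bail peak within 25 mm of the hook seat, upright within 0.25 rad, its x axis within 0.4 rad of the stand's, tag on the reader's side (at most 65 mm before the window); bushings within 40 mm of the basket's origin; button up again (under 2 mm) after a press of 4.5 mm (all of step 1 and distance between each of bushing0, bushing1 and basket below 0.04 m and value of joint book below 0.002 m).
It fails at once if the basket is tipped more than 0.6 rad (angle between basket's own z axis and vertical above 0.6 rad).
It fails at once if a bushing leaves the basket (distance between any of bushing0, bushing1 and basket above 0.06 m).
It fails at once if the small amber oil bottle is moved more than 25 mm (distance of oil from where it was at the start of the episode above 0.025 m).
It fails at once if the screwdriver is moved more than 25 mm (distance of screwdriver from where it was at the start of the episode above 0.025 m).
It fails at once if the micrometer is moved more than 25 mm (distance of micrometer from where it was at the start of the episode above 0.025 m).
It also fails if it takes over 54 s, if anything falls off the work surface, if the arm or the gripper's body presses on something with over 40 N, if the wrist force passes 120 N, or if a joint passes its speed limit or range.

## Robot

A 7-joint arm with a two-finger parallel gripper is mounted at the origin on the work surface. World frame = base frame: x ahead of the robot, y to its left, z up, the work surface at z = 0. Lengths are in mm, angles in rad, forces in N, time in s.
With the tool pointing down it reaches from about 375 to 925 mm from the base axis. Payload 3.1 kg.
Tool frame: the origin (TCP) lies between the finger pads, 19 mm behind the fingertips; this is the grasp point; z points along the fingers, y is the line along which they close (so a half turn about z gives the same grasp; the last joint's range is limited). The gripper opens to 85 mm and grips with 20 to 120 N. Pads are 22 mm wide; open, the fingers measure 114 mm over their backs; the gripper's body (76 mm by 85 mm) begins 54 mm behind the grasp point. The pads swing forward as they close: fully open they stand 13 mm farther back than shut.
Start: joints at [1.242, 0.383, 0.044, 1.598, -0.018, 1.161, -0.05], TCP at [148.711, -632.762, 249.969] pointing down, gripper open.
Joint ranges: [-2.61, 2.61], [-0.41, 2.15], [-1.48, 1.57], [0, 2.5], [-1.57, 4.71], [0.05, 1.97], [-2.85, 2.85]. Speed limits (rad/s): [2.79, 2.79, 3.14, 3.14, 3.14, 3.14, 3.14].

## Interface

Orientations are given as a 3x3 rotation matrix whose columns are the frame's x, y, z axes.
In Python, from station import * gives the robot as it stands.
- The arm moves only by the tool play_rows, never from a script. Its argument "commands" is a list that holds one entry, the list of rows, each a list of 7 numbers: the shift along the tool's x, y, z normalised to -1 to 1, where 1 is 0.2 m, then the turn, a rotation vector about the tool's x, y, z normalised to -1 to 1, where 1 is 90 degrees, then the opening, from 0 (shut) to 1 (fully open). In form: [[[dx, dy, dz, rx, ry, rz, claw], ...]]. A call has 1 to 5 rows; each row is the pose to reach, as a shift and turn from the pose commanded when the call began, along the tool's axes at that moment; what a row does not reach only later rows make up. A row lasts 1/10 s, in which the tool goes at most 50 mm and 8.59 degrees, less where a joint would pass 70% of its speed; a pose out of reach is approached as far as the arm can. A call with a number of a shift or a turn outside -1 to 1 is refused whole. A call with a gripper value outside its range is refused whole. The fingers move at their own pace and stop on an object; the grip force is fixed at half the most. Time passes only in rows, so rows that repeat a pose let the fingers close. It gives the time, the measured TCP pose, the force, the opening and the grip force at its end, in the units of the state.
- get_obs(): the state, without advancing time (a new reading comes with each control period).
- snapshot(name): name is "scene" or "side" or "wrist"; returns the picture (384x512x3 uint8, red, green, blue); there is no depth.
- camera_params(name): a dict with "fovy" (degrees; the focal length in pixels is half the picture's height over the tangent of half this angle, whatever the lens; pixels are square), "cx", "cy" (the principal point, pixels), "dist" ([k1, k2, p1, p2, k3] as OpenCV has them; the pictures are not rectified), "extrinsics" (4x4, takes a point from world to camera coordinates). Camera axes: x right, y up, looking along -z (the intrinsics and any distortion apply to the point x, -y, -z); pixel columns grow to the right and rows downward; lengths in mm; the calibration is good to about 2 mm. A picture is of the moment at which its call begins: read the wrist's pose just before it. camera_params takes no time and is no camera call; for the wrist camera it gives the pose at the moment of the call.
- job_done(): hands the job in; it is judged then, once.
The state is a dict: "time": time; "q": joint angles; "joint_velocities": joint speeds; "joint_efforts": joint torques, N m; "eef_pos": TCP position; "tcp_rot": TCP orientation; "ft_force": force on the tool from outside, world axes, zero at the start; "torque": the same for the moment, N m; "opening": finger opening in mm; "gripper_force": force on a finger pad.
Only numpy, scipy, OpenCV 4.12 (cv2) and the standard library are available. Lean on these libraries where they do the work, as an engineer would, in place of code of your own. Each camera call takes 0.05 s, during which the arm holds its last target. There are 200 camera calls.

## Working session

There is one attempt and no reset: what is moved stays moved. The work goes in short steps, Python scripts to look and compute and a tool call to move; the robot and the scene stay as the last step left them, time stands still between calls to the robot, and variables do not carry over. Pictures are saved under pics/ and viewed, at most 10 in all, crops included, and the job is handed in when it is done.

Besides the shell and the picture viewer there is one more tool, called after "Call:" as name(argument=value, ...), one argument or row to a line, values as JSON. play_rows: Moves the arm, as the interface text tells. Its arguments: {"type":"object","properties":{"commands":{"type":"array","items":{"type":"array","items":{"type":"array","items":{"type":"number"}}}}},"required":["commands"]}

```bash
mkdir -p pics; python3 - <<'E'
from station import *
import cv2,numpy as np
o=get_obs();print(o['time'],o['eef_pos'],o['tcp_rot'])
for n in ['scene','side','wrist']:
    p=camera_params(n);print(n,p['fovy'],p['cx'],p['cy'],p['dist'],np.round(p['extrinsics'],3).tolist())
    cv2.imwrite(f'pics/{n}0.png',snapshot(n)[...,::-1])
E
```

```text
0.0 [ 148.48597971 -631.88276753  248.58289622] [[ 9.73465886e-01  2.28831062e-01 -7.16566851e-04]
 [ 2.28832155e-01 -9.73462568e-01  2.54420012e-03]
 [-1.15358992e-04 -2.64066556e-03 -9.99996507e-01]]
scene 46.86359035093491 253.98242938106785 184.65756388915423 [-0.01105443  0.          0.          0.          0.        ] [[0.719, 0.695, 0.006, -391.66], [-0.47, 0.48, 0.741, 155.111], [0.512, -0.535, 0.672, -1345.357], [0.0, 0.0, 0.0, 1.0]]
side 45.43718355120682 259.3733594040685 187.6135516036314 [-0.16464638  0.          0.          0.          0.        ] [[-0.975, -0.223, 0.006, 544.203], [0.136, -0.573, 0.808, -185.057], [-0.177, 0.789, 0.589, -979.949], [0.0, 0.0, 0.0, 1.0]]
wrist 67.00379775658689 253.3936112730228 187.46888561531213 [0.0058306 0.        0.        0.        0.       ] [[0.229, -0.973, -0.002, -648.583], [0.919, 0.217, -0.328, 44.513], [0.32, 0.073, 0.945, -380.544], [0.0, 0.0, 0.0, 1.0]]
```

View pics/scene0.png

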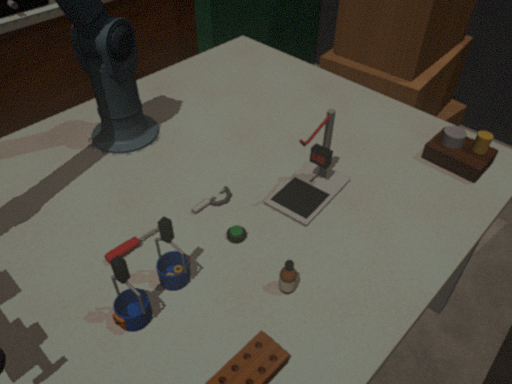

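View pics/side0.png

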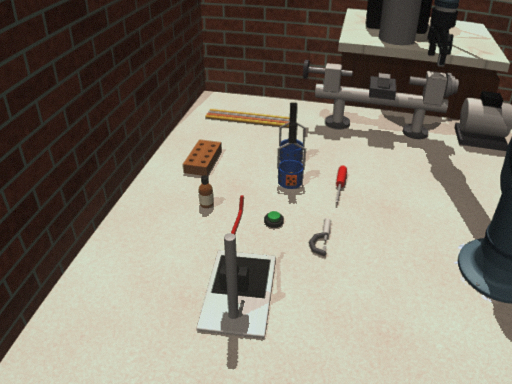

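The target is the right-hand basket in the scene image, at about (173,270), with brass inside; its tag shows in the side view at about (291,180). The other basket is at (132,310). The stand's hook is red at about (315,130) and the button is at (236,233).

```bash
python3 - <<'E'
import cv2,numpy as np
a=cv2.imread('pics/scene0.png');b=cv2.imread('pics/side0.png')
f=lambda im,x,y,w,h,s:cv2.resize(im[y:y+h,x:x+w],None,fx=s,fy=s,interpolation=cv2.INTER_CUBIC)
c1=f(a,100,205,100,130,4);c2=f(a,210,100,150,130,2.66)[:346,:400]
cv2.imwrite('pics/c1.png',np.hstack([c1,f(b,240,90,100,130,4)]))
cv2.imwrite('pics/c2.png',np.hstack([f(a,225,95,133,150,3),f(b,190,180,133,150,3)]))
E
```

```text
(no output)
```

View pics/c1.png

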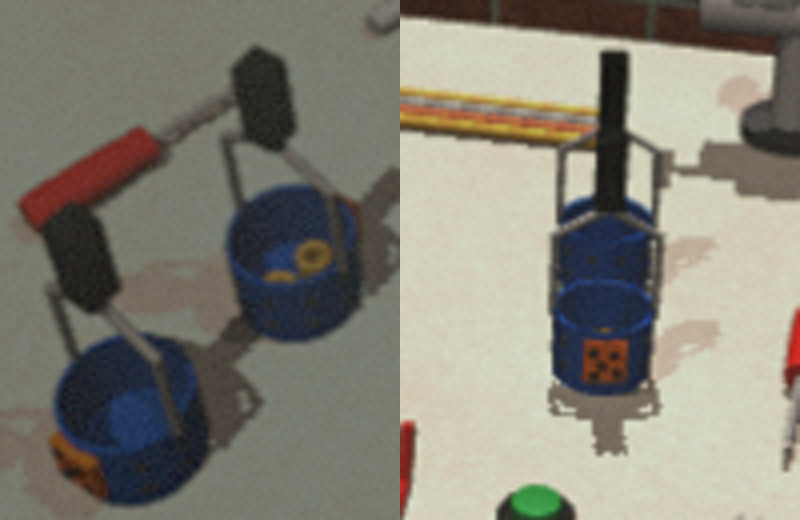

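View pics/c2.png

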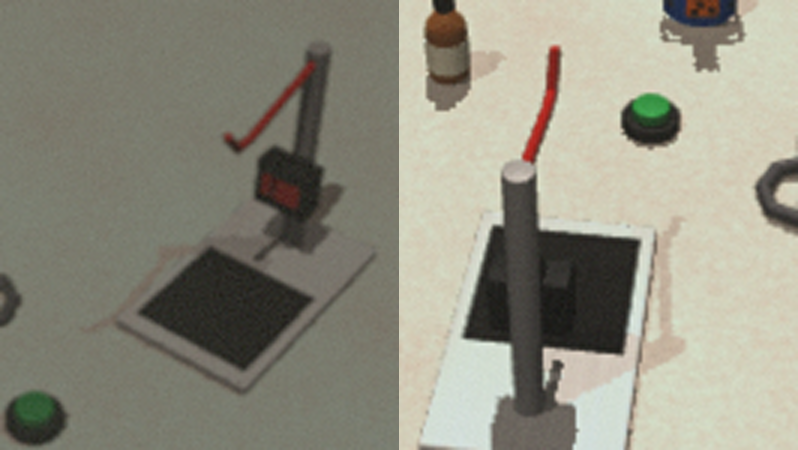

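```bash
cat > h.py <<'E'
from station import *
import cv2,numpy as np
from scipy.optimize import least_squares
def proj(n,P,p=None):
    p=p or camera_params(n);E=np.array(p['extrinsics']);f=192/np.tan(np.radians(p['fovy'])/2)
    C=np.atleast_2d(P)@E[:3,:3].T+E[:3,3];C=C*[1,-1,-1]
    K=np.array([[f,0,p['cx']],[0,f,p['cy']],[0,0,1]])
    return cv2.projectPoints(C.reshape(-1,1,3),np.zeros(3),np.zeros(3),K,np.array(p['dist'],float))[0].reshape(-1,2)
def pose(v,L):
    c,s=np.cos(v[2]),np.sin(v[2]);L=np.atleast_2d(L)
    return np.c_[v[0]+c*L[:,0]-s*L[:,1],v[1]+s*L[:,0]+c*L[:,1],L[:,2]]
def fit(obs,x0):
    ps={n:camera_params(n) for n in ['scene','side']}
    r=lambda v:np.concatenate([proj(n,pose(v,L),ps[n])[0]-px for n,L,px in obs])
    s=least_squares(r,x0,loss='soft_l1',x_scale=[100,100,1]);return s.x,np.round(r(s.x).reshape(-1,2),1)
E
cat > m.py <<'E'
from h import *
A=lambda u,v:(100+u/4,205+v/4);B=lambda u,v:(240+(u-400)/4,90+v/4)
C=lambda u,v:(225+u/3,95+v/3);D=lambda u,v:(190+(u-399)/3,180+v/3)
v,r=fit([('scene',(0,0,179),A(259,57)),('scene',(0,34,105),A(229,137)),('scene',(0,-34,105),A(335,195)),('scene',(0,0,125),A(272,147)),
('side',(0,-34,105),B(553,235)),('side',(0,34,105),B(662,235)),('side',(38,0,30),B(605,362)),('side',(0,0,125),B(612,207))],[350,-350,1.57])
print('basket',v.round(3),r.tolist())
v,r=fit([('scene',(0,0,215),C(318,48)),('scene',(-126,0,202),C(231,137)),('scene',(-110,0,180),C(238,147)),('scene',(-175,65,10),C(118,322)),('scene',(-175,-65,10),C(243,391)),('scene',(40,-65,10),C(376,252)),
('side',(0,0,215),D(519,168)),('side',(-128,0,204),D(554,48)),('side',(-175,-65,10),D(487,213)),('side',(-175,65,10),D(655,229))],[500,100,1.57])
print('stand',v.round(3),r.tolist(),'seat',pose(v,(-105,0,180)))
ps=[('scene',C(36,405)),('side',D(651,107))]
s=least_squares(lambda x:np.concatenate([proj(n,x)[0]-p for n,p in ps]),[400,-200,20]);print('btn',s.x.round(1),s.fun.round(1))
E
python3 m.py
```

```text
basket [ 525.949 -225.138    1.8  ] [[-0.3, 1.1], [-1.2, -0.2], [-0.9, -1.0], [0.0, -2.5], [-0.2, 0.1], [-1.3, 0.3], [-0.6, 0.5], [-1.5, 0.5]]
stand [553.178 252.739   1.671] [[-0.1, -0.3], [-1.0, -0.9], [-0.2, 0.3], [-1.5, -1.6], [-0.0, -0.9], [-0.0, -0.9], [-1.1, 0.7], [-0.5, -0.5], [-2.1, -1.1], [-0.1, -0.9]] seat [[563.64386778 148.26187868 180.        ]]
btn [535.  -49.   19.9] [-0.6 -0.3 -0.6  0.2]
```

```bash
cat > go.py <<'E'
import sys
from h import *
from scipy.spatial.transform import Rotation as R
# target x y z and yaw of tool y axis (rad), tool pointing down
def go(x,y,z,a):
    o=get_obs();T=np.array(o['tcp_rot']);d=T.T@(np.array([x,y,z])-o['eef_pos'])
    Y=np.array([np.cos(a),np.sin(a),0]);Z=np.array([0,0,-1.]);X=np.cross(Y,Z)
    w=R.from_matrix(T.T@np.c_[X,Y,Z]).as_rotvec()
    print('shift',(d/200).round(4),'turn',(w/(np.pi/2)).round(4),'t',o['time'],'pos',np.round(o['eef_pos'],1),'open',np.round(o['opening'],1),'F',np.round(o['ft_force'],1),'q7',round(o['q'][6],2))
if __name__=='__main__': go(*map(float,sys.argv[1:]))
E
python3 go.py 526 -225 250 0.229
```

```text
shift [ 2.303  -1.5497 -0.0026] turn [-0.0011 -0.001  -0.9988] t 0.15 pos [ 148.5 -632.1  248.9] open 85.5 F [0.3 0.1 0.2] q7 -0.05
```

Call:
play_rows(
  commands=[
    [[0.25, -0.165, 0, 0, 0, -0.09, 1], [0.5, -0.33, 0, 0, 0, -0.18, 1], [0.75, -0.5, 0, 0, 0, -0.28, 1], [1, -0.66, 0, 0, 0, -0.37, 1], [1, -0.66, 0, 0, 0, -0.46, 1]],
  ],
)

```text
time: 0.65
eef_pos: [315.5, -455.4, 249.8]
tcp_rot: [[0.572, 0.82, 0.0], [0.82, -0.572, 0.001], [0.001, -0.0, -1.0]]
ft_force: [1.1, 0.2, -0.5]
opening: 85.3
gripper_force: 0.0
```

```bash
python3 go.py 526 -225 250 0.229
```

```text
shift [1.5468e+00 2.0490e-01 5.0000e-04] turn [ 2.000e-04 -7.000e-04 -5.332e-01] t 0.65 pos [ 315.5 -455.4  249.8] open 85.3 F [ 1.1  0.2 -0.5] q7 0.25
```

Call:
play_rows(
  commands=[
    [[0.25, 0.03, 0, 0, 0, -0.09, 1], [0.5, 0.07, 0, 0, 0, -0.18, 1], [0.75, 0.1, 0, 0, 0, -0.28, 1], [1, 0.13, 0, 0, 0, -0.37, 1], [1, 0.13, 0, 0, 0, -0.46, 1]],
  ],
)

```text
time: 1.15
eef_pos: [456.4, -301.4, 250.3]
tcp_rot: [[-0.125, 0.992, 0.004], [0.992, 0.125, 0.004], [0.004, 0.004, -1.0]]
ft_force: [0.6, 0.7, -0.1]
opening: 85.1
gripper_force: 0.0
```

```bash
python3 go.py 526 -225 250 0.229; python3 -c "
from h import *
cv2.imwrite('pics/w1.png',snapshot('wrist')[...,::-1])"
```

```text
shift [0.3354 0.3932 0.0047] turn [ 0.003  -0.0022 -0.0658] t 1.15 pos [ 456.4 -301.4  250.3] open 85.1 F [ 0.6  0.7 -0.1] q7 0.56
```

View pics/w1.png

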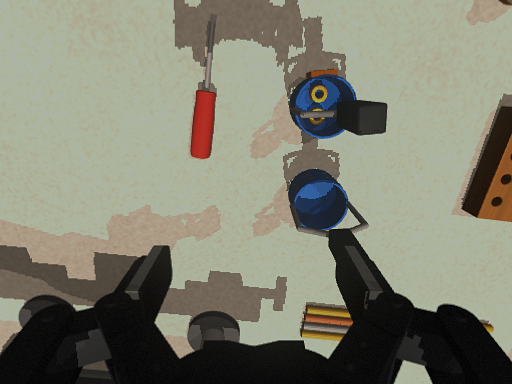

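The wrist view shows the target with two bushings (rim centre ~(323,105), tag on top ~(323,73), knob ~(370,117)), and the empty decoy at (320,200). I'll check the fit against this view.

```bash
python3 - <<'E'
from h import *
v=[525.9,-225.1,1.80]
th=np.linspace(0,2*np.pi,24)
rim=pose(v,np.c_[34*np.cos(th),34*np.sin(th),50+0*th])
k=pose(v,[[10,10,179],[10,-10,179],[-10,-10,179],[-10,10,179],[38,14,45],[38,-14,45]])
im=cv2.imread('pics/w1.png')
q=proj('wrist',np.r_[rim,k]);print(q[24:].round(0).tolist())
c=cv2.resize(im[50:160,260:410],None,fx=5,fy=5,interpolation=2)
p=((q-[260,50])*5).astype(int)
for i in p:cv2.circle(c,tuple(map(int,i)),3,(0,255,255),-1)
cv2.imwrite('pics/w1c.png',c)
E
python3 go.py 526 -225 250 0.229
```

```text
[[366.0, 95.0], [398.0, 92.0], [396.0, 124.0], [365.0, 127.0], [316.0, 65.0], [343.0, 61.0]]
shift [0.3521 0.4083 0.0015] turn [ 0.0012 -0.001  -0.0663] t 1.2 pos [ 453.8 -305.   250. ] open 85.2 F [-0.6 -0.7 -0.6] q7 0.57
```

View pics/w1c.png

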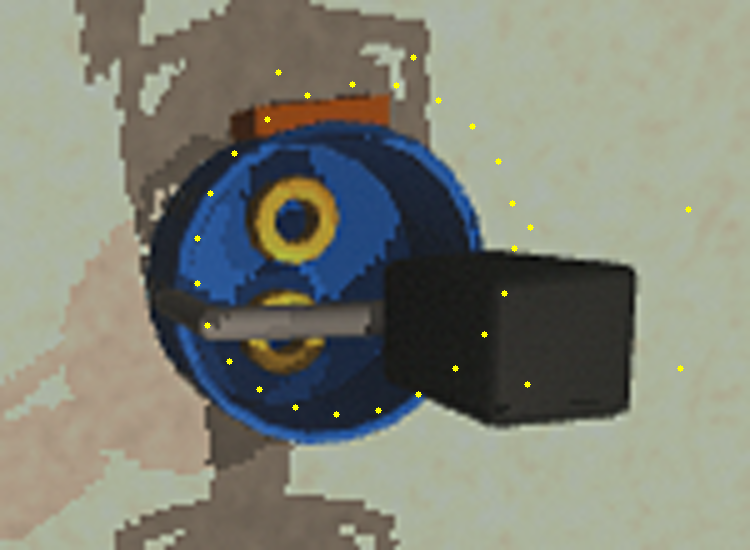

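Call:
play_rows(
  commands=[
    [[0.05, 0.4, 0, 0, 0, -0.066, 1], [0.05, 0.4, 0, 0, 0, -0.066, 1], [0.05, 0.4, 0, 0, 0, -0.066, 1], [0.05, 0.4, 0, 0, 0, -0.066, 1], [0.05, 0.4, 0, 0, 0, -0.066, 1]],
  ],
)

```text
time: 1.7
eef_pos: [526.7, -293.9, 249.4]
tcp_rot: [[-0.203, 0.979, -0.002], [0.979, 0.203, -0.001], [-0.0, -0.002, -1.0]]
ft_force: [0.0, -1.0, -0.7]
opening: 85.5
gripper_force: 0.0
```

```bash
python3 go.py 526 -225 250 0.229; python3 - <<'E'
from h import *
p=camera_params('wrist')
im=snapshot('wrist')[...,::-1].copy()
np.save('w2.npy',dict(p),allow_pickle=True)
v=[525.9,-225.1,1.80]
q=proj('wrist',pose(v,[[0,0,50],[0,0,179]]),p);print(q.round(0).tolist())
x0,y0=int(q[:,0].mean())-75,max(0,int(q[:,1].mean())-60);print(x0,y0)
cv2.imwrite('pics/w2.png',im)
cv2.imwrite('pics/w2c.png',cv2.resize(im[y0:y0+120,x0:x0+150],None,fx=5,fy=5,interpolation=2))
E
python3 go.py 526 -225 250 0.229
```

```text
shift [ 0.3382  0.0666 -0.0033] turn [-0.0015  0.0001 -0.0154] t 1.7 pos [ 526.7 -293.9  249.4] open 85.5 F [ 0.  -1.  -0.7] q7 0.53
[[268.0, 104.0], [277.0, 114.0]]
197 48
shift [ 0.3384  0.0667 -0.0025] turn [-0.0013  0.0002 -0.0154] t 1.75 pos [ 526.7 -294.   249.6] open 85.7 F [-0.2  0.6 -0.1] q7 0.53
```

View pics/w2c.png

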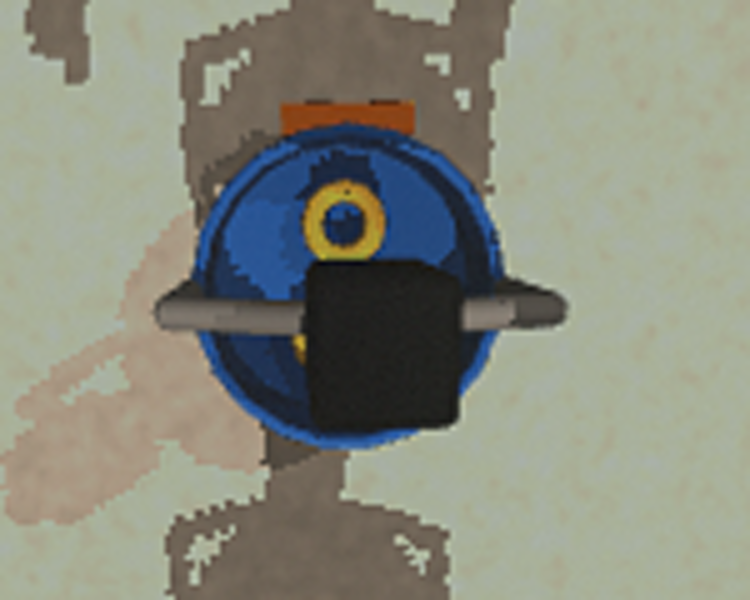

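```bash
python3 - <<'E'
from h import *
p=np.load('w2.npy',allow_pickle=True).item()
L=[[0,34,105],[0,-34,105],[38,14,45],[38,-14,45],[0,0,179],[0,0,50]]
U=np.array([[165,313],[560,307],[282,103],[415,103],[384,352],[348,287]])/5+[197,48]
r=lambda v:(proj('wrist',pose(v,L),p)-U).ravel()
s=least_squares(r,[525,-225,1.8],x_scale=[100,100,1]);print(s.x.round(3),s.fun.reshape(-1,2).round(1).tolist())
E
python3 go.py 526 -225 250 0.2
```

```text
[ 525.095 -227.959    1.787] [[1.1, -0.2], [-1.9, 0.1], [-0.2, -0.3], [-0.0, -0.6], [0.7, 0.1], [0.0, 0.7]]
shift [ 0.3384  0.0667 -0.0025] turn [-0.0013  0.0002  0.003 ] t 1.75 pos [ 526.7 -294.   249.6] open 85.7 F [-0.2  0.6 -0.1] q7 0.53
```

```bash
python3 go.py 525.3 -227.5 250 0.216
```

```text
shift [ 0.3269  0.0607 -0.0025] turn [-0.0013  0.0002 -0.0071] t 1.75 pos [ 526.7 -294.   249.6] open 85.7 F [-0.2  0.6 -0.1] q7 0.53
```

Call:
play_rows(
  commands=[
    [[0.16, 0.03, 0, 0, 0, -0.008, 1], [0.324, 0.062, 0, 0, 0, -0.008, 1], [0.324, 0.062, 0, 0, 0, -0.008, 1], [0.324, 0.062, 0, 0, 0, -0.008, 1]],
  ],
)

```text
time: 2.15
eef_pos: [526.5, -226.3, 250.3]
tcp_rot: [[-0.22, 0.976, -0.0], [0.976, 0.22, -0.001], [-0.001, -0.001, -1.0]]
ft_force: [-0.3, 0.0, -0.1]
opening: 85.7
gripper_force: 0.0
```

```bash
python3 go.py 525.3 -227.5 166 0.216
```

```text
shift [-0.0041 -0.0071  0.4214] turn [-0.0004  0.0008  0.0035] t 2.15 pos [ 526.5 -226.3  250.3] open 85.7 F [-0.3  0.  -0.1] q7 0.45
```

Call:
play_rows(
  commands=[
    [[-0.004, -0.006, 0.15, 0, 0, 0.003, 1], [-0.004, -0.006, 0.3, 0, 0, 0.003, 1], [-0.004, -0.006, 0.42, 0, 0, 0.003, 1], [-0.004, -0.006, 0.42, 0, 0, 0.003, 1], [-0.004, -0.006, 0.42, 0, 0, 0.003, 1]],
  ],
)

```text
time: 2.65
eef_pos: [525.7, -229.0, 166.0]
tcp_rot: [[-0.212, 0.977, -0.001], [0.977, 0.212, -0.0], [-0.0, -0.001, -1.0]]
ft_force: [-0.2, -0.6, 0.7]
opening: 85.3
gripper_force: 0.0
```

Call:
play_rows(
  commands=[
    [[0, 0, 0, 0, 0, 0, 0], [0, 0, 0, 0, 0, 0, 0], [0, 0, 0, 0, 0, 0, 0], [0, 0, 0, 0, 0, 0, 0], [0, 0, 0, 0, 0, 0, 0]],
  ],
)

```text
time: 3.15
eef_pos: [526.7, -227.4, 166.7]
tcp_rot: [[-0.215, 0.977, 0.001], [0.977, 0.215, -0.001], [-0.001, 0.001, -1.0]]
ft_force: [-0.7, -0.4, 0.7]
opening: 19.4
gripper_force: 59.0
```

Call:
play_rows(
  commands=[
    [[0, 0, 0, 0, 0, 0, 0], [0, 0, 0, 0, 0, 0, 0], [0, 0, 0, 0, 0, 0, 0], [0, 0, 0, 0, 0, 0, 0], [0, 0, 0, 0, 0, 0, 0]],
  ],
)

```text
time: 3.65
eef_pos: [526.8, -227.5, 166.7]
tcp_rot: [[-0.215, 0.977, 0.001], [0.977, 0.215, -0.001], [-0.001, 0.001, -1.0]]
ft_force: [-1.8, 0.6, 5.5]
opening: 19.2
gripper_force: 59.5
```

Call:
play_rows(
  commands=[
    [[0, 0, -0.05, 0, 0, 0, 0], [0, 0, -0.15, 0, 0, 0, 0], [0, 0, -0.3, 0, 0, 0, 0], [0, 0, -0.45, 0, 0, 0, 0], [0, 0, -0.54, 0, 0, 0, 0]],
  ],
)

```text
time: 4.15
eef_pos: [526.9, -226.9, 275.8]
tcp_rot: [[-0.215, 0.977, 0.002], [0.977, 0.215, -0.0], [-0.001, 0.002, -1.0]]
ft_force: [-0.3, 0.4, -1.5]
opening: 18.6
gripper_force: 58.8
```

```bash
python3 go.py 564 60 275 0.1
```

```text
shift [1.3611 0.4903 0.0041] turn [0.0011 0.0003 0.0745] t 4.15 pos [ 526.9 -226.9  275.8] open 18.6 F [-0.3  0.4 -1.5] q7 0.45
```

Call:
play_rows(
  commands=[
    [[0.06, 0.02, 0, 0, 0, 0.01, 0], [0.18, 0.06, 0, 0, 0, 0.02, 0], [0.33, 0.12, 0, 0, 0, 0.03, 0], [0.48, 0.175, 0, 0, 0, 0.05, 0], [0.63, 0.23, 0, 0, 0, 0.074, 0]],
  ],
)

```text
time: 4.65
eef_pos: [543.4, -92.8, 273.1]
tcp_rot: [[-0.099, 0.995, -0.002], [0.995, 0.099, 0.001], [0.001, -0.002, -1.0]]
ft_force: [0.0, -0.0, -2.4]
opening: 19.3
gripper_force: 58.9
```

```bash
python3 go.py 564 60 275 0.1
```

```text
shift [ 0.75    0.178  -0.0092] turn [-0.0012 -0.0006 -0.0007] t 4.65 pos [543.4 -92.8 273.1] open 19.3 F [ 0.  -0.  -2.4] q7 0.09
```

Call:
play_rows(
  commands=[
    [[0.15, 0.035, -0.01, 0, 0, 0, 0], [0.31, 0.075, -0.01, 0, 0, 0, 0], [0.48, 0.115, -0.01, 0, 0, 0, 0], [0.65, 0.16, -0.01, 0, 0, 0, 0], [0.75, 0.178, -0.01, 0, 0, 0, 0]],
  ],
)

```text
time: 5.15
eef_pos: [563.7, 63.0, 275.4]
tcp_rot: [[-0.105, 0.994, -0.001], [0.994, 0.105, 0.003], [0.003, -0.001, -1.0]]
ft_force: [-0.5, 0.2, -2.0]
opening: 19.1
gripper_force: 58.8
```

Call:
play_rows(
  commands=[
    [[0, 0, 0, 0, 0, 0, 0], [0, 0, 0, 0, 0, 0, 0], [0, 0, 0, 0, 0, 0, 0]],
  ],
)

```text
time: 5.45
eef_pos: [564.3, 56.4, 275.3]
tcp_rot: [[-0.098, 0.995, -0.001], [0.995, 0.098, -0.001], [-0.001, -0.002, -1.0]]
ft_force: [0.5, -0.9, -2.9]
opening: 19.2
gripper_force: 58.8
```

```bash
python3 go.py 563.6 148.3 272 0.1;python3 - <<'E'
from h import *
a=snapshot('scene')[...,::-1];b=snapshot('side')[...,::-1]
f=lambda im,x,y,w,h,s:cv2.resize(im[y:y+h,x:x+w],None,fx=s,fy=s,interpolation=2)
cv2.imwrite('pics/c3.png',np.hstack([f(a,225,95,133,150,3),f(b,190,130,133,150,3)]))
E
```

```text
shift [0.4575 0.0417 0.0157] turn [-0.001   0.0008 -0.0012] t 5.45 pos [564.3  56.4 275.3] open 19.2 F [ 0.5 -0.9 -2.9] q7 -0.21
```

View pics/c3.png

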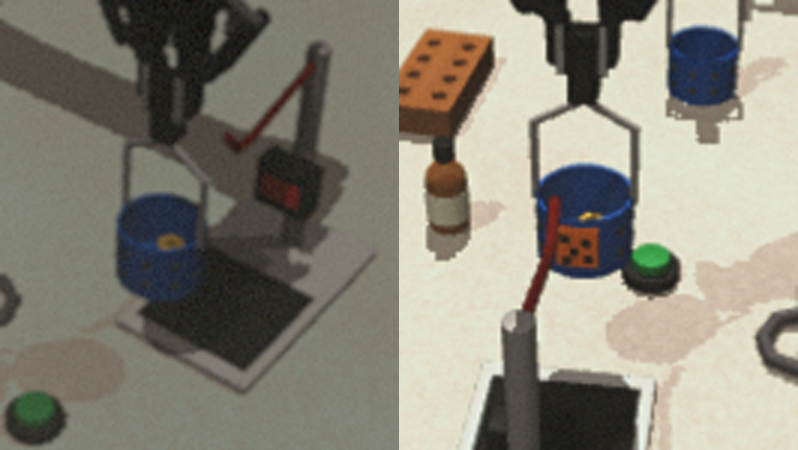

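Basket is held upright with both bushings still visible; the bail is at scene crop ~(165,143) and the tag faces the post. I'll do a quick reprojection check.

```bash
python3 - <<'E'
from h import *
C=lambda u,v:(225+u/3,95+v/3);D=lambda u,v:(190+(u-399)/3,130+v/3)
obs=[('scene',(0,34,105),C(128,143)),('scene',(0,-34,105),C(206,183)),('side',(0,-34,105),D(535,124)),('side',(0,34,105),D(636,129)),('side',(38,0,30),D(577,247)),('side',(0,0,125),D(585,102)),('scene',(0,0,125),C(168,141))]
ps={n:camera_params(n) for n in ['scene','side']}
r=lambda v:np.concatenate([proj(n,pose(v[:3],L)+[0,0,v[3]],ps[n])[0]-p for n,L,p in obs])
s=least_squares(r,[564,56,1.67,108],x_scale=[100,100,1,100]);print(s.x.round(3),s.fun.reshape(-1,2).round(1).tolist())
E
```

```text
[562.868  57.839   1.68  107.863] [[-1.0, 0.3], [-0.9, -0.9], [-1.0, -0.3], [-0.7, 0.4], [-0.4, 1.3], [-0.8, -0.3], [-1.1, -0.6]]
```

Call:
play_rows(
  commands=[
    [[0.08, 0.007, 0, 0, 0, 0, 0], [0.19, 0.017, 0, 0, 0, 0, 0], [0.3, 0.027, 0, 0, 0, 0, 0], [0.4, 0.036, 0, 0, 0, 0, 0], [0.456, 0.042, 0, 0, 0, 0, 0]],
  ],
)

```text
time: 6.05
eef_pos: [563.6, 151.3, 276.1]
tcp_rot: [[-0.101, 0.995, -0.0], [0.995, 0.101, 0.001], [0.001, 0.0, -1.0]]
ft_force: [0.3, 0.6, -1.9]
opening: 19.3
gripper_force: 58.8
```

Call:
play_rows(
  commands=[
    [[0, 0, 0.03, 0, 0, 0, 0], [0, 0, 0.07, 0, 0, 0, 0], [0, 0, 0.11, 0, 0, 0, 0], [0, 0, 0.15, 0, 0, 0, 0], [0, 0, 0.17, 0, 0, 0, 0]],
  ],
)

```text
time: 6.55
eef_pos: [563.3, 148.6, 240.3]
tcp_rot: [[-0.099, 0.995, -0.002], [0.995, 0.099, -0.001], [-0.001, -0.002, -1.0]]
ft_force: [0.0, -0.5, -1.9]
opening: 18.9
gripper_force: 58.8
```

```bash
python3 go.py 563.6 148.3 230 0.1
```

```text
shift [-0.0016  0.0017  0.0513] turn [-0.0016  0.0005 -0.0008] t 6.55 pos [563.3 148.6 240.3] open 18.9 F [ 0.  -0.5 -1.9] q7 -0.41
```

Lower slowly until the hook takes the load.

Call:
play_rows(
  commands=[
    [[0, 0, 0.015, 0, 0, 0, 0], [0, 0, 0.03, 0, 0, 0, 0], [0, 0, 0.04, 0, 0, 0, 0], [0, 0, 0.045, 0, 0, 0, 0], [0, 0, 0.045, 0, 0, 0, 0]],
  ],
)

```text
time: 7.05
eef_pos: [563.8, 150.2, 233.0]
tcp_rot: [[-0.1, 0.995, 0.0], [0.995, 0.1, 0.0], [0.0, 0.0, -1.0]]
ft_force: [0.9, 0.2, -1.6]
opening: 19.2
gripper_force: 58.8
```

Call:
play_rows(
  commands=[
    [[0, 0, 0.005, 0, 0, 0, 0], [0, 0, 0.005, 0, 0, 0, 0], [0, 0, 0.005, 0, 0, 0, 0]],
  ],
)

```text
time: 7.35
eef_pos: [563.9, 150.2, 232.1]
tcp_rot: [[-0.1, 0.995, 0.0], [0.995, 0.1, 0.0], [0.0, 0.0, -1.0]]
ft_force: [-0.4, 0.4, -2.6]
opening: 19.2
gripper_force: 58.8
```

Call:
play_rows(
  commands=[
    [[0, 0, 0.007, 0, 0, 0, 0], [0, 0, 0.01, 0, 0, 0, 0], [0, 0, 0.014, 0, 0, 0, 0], [0, 0, 0.014, 0, 0, 0, 0]],
  ],
)

```text
time: 7.75
eef_pos: [563.9, 150.2, 229.5]
tcp_rot: [[-0.1, 0.995, 0.0], [0.995, 0.1, -0.0], [-0.0, 0.0, -1.0]]
ft_force: [-1.0, -0.7, 0.9]
opening: 19.6
gripper_force: 59.1
```

Call:
play_rows(
  commands=[
    [[0, 0, 0.004, 0, 0, 0, 0], [0, 0, 0.006, 0, 0, 0, 0], [0, 0, 0.006, 0, 0, 0, 0]],
  ],
)

```text
time: 8.05
eef_pos: [564.1, 150.2, 229.3]
tcp_rot: [[-0.1, 0.995, 0.001], [0.995, 0.1, -0.0], [-0.0, 0.001, -1.0]]
ft_force: [-1.6, -1.0, 6.4]
opening: 19.1
gripper_force: 59.9
```

```bash
python3 - <<'E'
from h import *
print(get_obs()['eef_pos'],get_obs()['ft_force'])
a=snapshot('scene')[...,::-1];b=snapshot('side')[...,::-1]
f=lambda im,x,y,w,h,s:cv2.resize(im[y:y+h,x:x+w],None,fx=s,fy=s,interpolation=2)
cv2.imwrite('pics/c4.png',np.hstack([f(a,265,75,100,120,4),f(b,190,150,100,120,4)]))
E
```

```text
[564.08086948 150.24833367 229.2872255 ] [-1.59486136 -1.04543444  6.42507123]
```

View pics/c4.png

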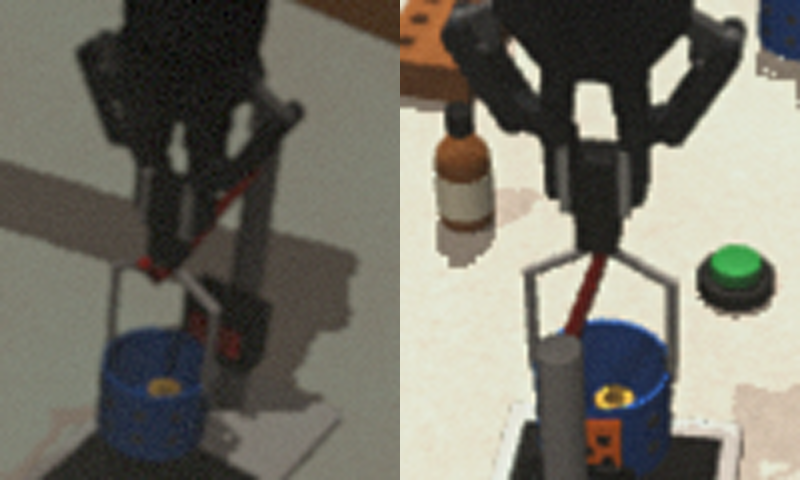

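The bar passes through the bail at the peak, tip at scene crop (145,265), and the upward force confirms it is seated. Relieve the preload and open gradually.

Call:
play_rows(
  commands=[
    [[0, 0, -0.005, 0, 0, 0, 0], [0, 0, -0.005, 0, 0, 0, 0.25], [0, 0, -0.005, 0, 0, 0, 0.3], [0, 0, -0.005, 0, 0, 0, 0.35], [0, 0, -0.005, 0, 0, 0, 0.4]],
  ],
)

```text
time: 8.65
eef_pos: [563.8, 150.2, 228.8]
tcp_rot: [[-0.1, 0.995, -0.0], [0.995, 0.1, 0.0], [0.0, -0.0, -1.0]]
ft_force: [-0.1, 0.6, 0.6]
opening: 33.6
gripper_force: 0.0
```

Call:
play_rows(
  commands=[
    [[0, 0, 0, 0, 0, 0, 0.6], [0, 0, 0, 0, 0, 0, 0.8], [0, 0, 0, 0, 0, 0, 0.8], [0, 0, 0, 0, 0, 0, 0.8], [0, 0, 0, 0, 0, 0, 0.8]],
  ],
)

```text
time: 9.15
eef_pos: [563.8, 150.1, 229.0]
tcp_rot: [[-0.1, 0.995, 0.0], [0.995, 0.1, 0.0], [0.0, 0.0, -1.0]]
ft_force: [1.5, -0.1, 0.3]
opening: 68.2
gripper_force: 0.0
```

Call:
play_rows(
  commands=[
    [[0, 0, -0.05, 0, 0, 0, 0.8], [0, 0, -0.15, 0, 0, 0, 0.8], [0, 0, -0.3, 0, 0, 0, 0.8], [0, 0, -0.4, 0, 0, 0, 0.8], [0, 0, -0.5, 0, 0, 0, 0.8]],
  ],
)

```text
time: 9.65
eef_pos: [564.1, 150.4, 331.2]
tcp_rot: [[-0.101, 0.995, 0.002], [0.995, 0.101, 0.0], [0.0, 0.002, -1.0]]
ft_force: [0.3, -0.3, 0.6]
opening: 68.2
gripper_force: 0.0
```

```bash
python3 go.py 535 -49 150 0.1;python3 - <<'E'
from h import *
a=snapshot('scene')[...,::-1];b=snapshot('side')[...,::-1]
f=lambda im,x,y,w,h,s:cv2.resize(im[y:y+h,x:x+w],None,fx=s,fy=s,interpolation=2)
cv2.imwrite('pics/c5.png',np.hstack([f(a,265,85,100,120,4),f(b,190,150,100,120,4)]))
E
```

```text
shift [-0.9776 -0.2464  0.9053] turn [ 0.0011 -0.0001  0.0004] t 9.65 pos [564.1 150.4 331.2] open 68.2 F [ 0.3 -0.3  0.6] q7 -0.36
```

View pics/c5.png

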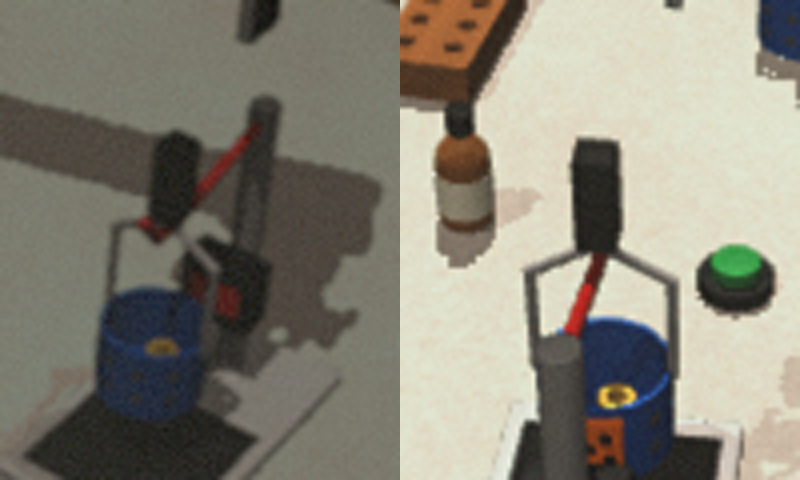

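Basket hangs freely and upright, tag facing the reader, with a bushing visible. Now the button.

Call:
play_rows(
  commands=[
    [[-0.2, -0.05, 0, 0, 0, 0, 0], [-0.4, -0.1, 0, 0, 0, 0, 0], [-0.6, -0.15, 0, 0, 0, 0, 0], [-0.8, -0.2, 0, 0, 0, 0, 0], [-0.978, -0.246, 0, 0, 0, 0, 0]],
  ],
)

```text
time: 10.25
eef_pos: [533.4, -51.9, 328.0]
tcp_rot: [[-0.099, 0.995, -0.001], [0.995, 0.099, -0.001], [-0.0, -0.001, -1.0]]
ft_force: [0.5, 0.1, 0.1]
opening: 0.3
gripper_force: 0.0
```

Call:
play_rows(
  commands=[
    [[0, 0, 0.2, 0, 0, 0, 0], [0, 0, 0.4, 0, 0, 0, 0], [0, 0, 0.6, 0, 0, 0, 0], [0, 0, 0.8, 0, 0, 0, 0], [0, 0, 0.9, 0, 0, 0, 0]],
  ],
)

```text
time: 10.75
eef_pos: [530.9, -49.4, 144.3]
tcp_rot: [[-0.1, 0.995, -0.008], [0.995, 0.1, 0.001], [0.002, -0.007, -1.0]]
ft_force: [0.1, -0.1, 0.6]
opening: -0.0
gripper_force: 0.0
```

Call:
play_rows(
  commands=[
    [[0, 0, 0.1, 0, 0, 0, 0], [0, 0, 0.25, 0, 0, 0, 0], [0, 0, 0.4, 0, 0, 0, 0], [0, 0, 0.48, 0, 0, 0, 0], [0, 0, 0.48, 0, 0, 0, 0]],
  ],
)

```text
time: 11.25
eef_pos: [531.6, -49.2, 50.1]
tcp_rot: [[-0.101, 0.995, -0.006], [0.995, 0.101, 0.001], [0.002, -0.006, -1.0]]
ft_force: [1.0, 0.2, 1.3]
opening: -0.2
gripper_force: 0.0
```

```bash
python3 go.py 535 -49 39 0.1
```

```text
shift [-0.0006  0.0174  0.0556] turn [-0.0041 -0.001   0.0005] t 11.25 pos [531.6 -49.2  50.1] open -0.2 F [1.  0.2 1.3] q7 -0.14
```

Call:
play_rows(
  commands=[
    [[0, 0.017, 0.02, -0.004, 0, 0, 0], [0, 0.017, 0.04, -0.004, 0, 0, 0], [0, 0.017, 0.05, -0.004, 0, 0, 0], [0, 0.017, 0.06, -0.004, 0, 0, 0], [0, 0.017, 0.06, -0.004, 0, 0, 0]],
  ],
)

```text
time: 11.75
eef_pos: [538.1, -49.2, 41.3]
tcp_rot: [[-0.1, 0.995, 0.007], [0.995, 0.1, 0.0], [-0.0, 0.007, -1.0]]
ft_force: [-0.4, 0.6, -0.1]
opening: 0.0
gripper_force: 0.0
```

Call:
play_rows(
  commands=[
    [[0, 0, 0.01, 0, 0, 0, 0], [0, 0, 0.02, 0, 0, 0, 0], [0, 0, 0.02, 0, 0, 0, 0]],
  ],
)

```text
time: 12.05
eef_pos: [538.2, -49.2, 37.2]
tcp_rot: [[-0.1, 0.995, 0.007], [0.995, 0.1, 0.0], [-0.0, 0.007, -1.0]]
ft_force: [-0.8, -0.3, 2.9]
opening: 0.1
gripper_force: 1.7
```

Contact at about 38–39 as expected; press on.

Call:
play_rows(
  commands=[
    [[0, 0, 0.01, 0, 0, 0, 0], [0, 0, 0.02, 0, 0, 0, 0], [0, 0, 0.025, 0, 0, 0, 0], [0, 0, 0.025, 0, 0, 0, 0]],
  ],
)

```text
time: 12.45
eef_pos: [538.4, -49.1, 34.5]
tcp_rot: [[-0.1, 0.995, 0.006], [0.995, 0.1, -0.001], [-0.002, 0.005, -1.0]]
ft_force: [-7.4, -0.9, 20.5]
opening: -0.0
gripper_force: 10.3
```

The force is at 20 N and the button has bottomed. Retract.

Call:
play_rows(
  commands=[
    [[0, 0, -0.05, 0, 0, 0, 0], [0, 0, -0.15, 0, 0, 0, 0], [0, 0, -0.3, 0, 0, 0, 0], [0, 0, -0.45, 0, 0, 0, 0], [0, 0, -0.5, 0, 0, 0, 0]],
  ],
)

```text
time: 12.95
eef_pos: [539.4, -49.0, 134.6]
tcp_rot: [[-0.1, 0.995, 0.012], [0.995, 0.1, 0.0], [-0.001, 0.012, -1.0]]
ft_force: [0.9, -0.4, -0.2]
opening: -0.3
gripper_force: 0.0
```

```bash
python3 - <<'E'
from h import *
b=snapshot('side');a=cv2.imread('pics/c5.png')
# basket unchanged since last look?
f=cv2.resize(b[150:270,190:290][...,::-1],None,fx=4,fy=4,interpolation=2)
d=np.abs(f[140:480,120:290].astype(int)-a[140:480,520:690]);print('mean diff',d.mean(),get_obs()['eef_pos'],get_obs()['ft_force'])
job_done()
E
```

```text
mean diff 7.831332179930796 [539.60099906 -49.13269955 135.03021936] [ 1.01303932 -0.11595522  0.7279124 ]
the job is handed in; nothing more can be done
```

I hung the basket in the hook bend with its tag facing the reader, let go, pressed the green button to its stop (about 20 N) and handed the job in at about 13 s; no verdict was returned, and I did not look at the basket or button again after the press beyond a rough image comparison.

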